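# Lock the glass cell's levelling screw

### The job

The glass cell's levelling screw has just been set. Lock it: turn the jam nut on the cell's lug clockwise (seen from above) until it comes up against its stop, then let go, without turning the screw itself. Leave the same kind of nut on the electrode stand next to it as it is.

Things in the scene. Friction and masses are not known exactly. Their poses are not given: they have to be found in the camera images.
- cell_nut_grip (a point): On the turning axis of the cell's dark steel jam nut, 66 mm above the table. The nut is an upright bar 46 mm long, 16 mm thick, from 43 to 77 mm above the table, on a 24 mm round flange, 3 mm high, on a white lug (top at 40 mm). Pinch the bar's flat sides from above. x runs along the bar, y across its thickness, z up; turns with the nut. Cell and electrode stand are fixed but may swap places.
- cell_nut (a joint): Nut angle, rad, growing clockwise from above. Starts slack at 0 to 0.3; rigid stop (locked) at 1.3, where the bar points straight at the glass tube. Friction 0.12 N m; stays where left; no visible rise. The cell: white plate, level glass tube 58 mm across between two white end plates, axis 155 mm from the nut (to +y at cell yaw 0); end plates 116 mm high, three necks, one capped, to 136 mm.
- cell_screw (a joint): Angle of the cell's steel levelling screw, rad, clockwise positive; 0 is its setting at the start. It is 10 mm across and stands 14 mm out of the top of the nut's bar, on the axis, to 91 mm above the table. Its own stiff thread (0.12 N m) holds it: turning the nut does not carry it along, but gripping or rubbing its tip can turn it.
- stand_nut (a joint): Angle of the same kind of jam nut on the electrode stand (smaller white plate with a short steel post, 145 mm high, holding a thin upright glass electrode), rad, clockwise positive; it starts slack at 0 and is to stay so.

How it is judged:
By the outcome, as a careful person would: the job done as asked, in the order asked, and still so for the second after the job is handed in, with the robot touching nothing.
It also fails if it takes over 32 s, if anything falls off the work surface, if the arm or the gripper's body presses on something with over 40 N, if the wrist force passes 120 N, or if a joint passes its speed limit or range.

### The arm

A 7-joint arm with a two-finger parallel gripper is mounted at the origin on the work surface. World frame = base frame: x ahead of the robot, y to its left, z up, the work surface at z = 0. Lengths are in m, angles in degrees, forces in N, time in s.
With the tool pointing down it reaches from about 0.4 to 0.925 m from the base axis. Payload 4.1 kg.
Tool frame: the origin (TCP) lies midway between the tips of the shut fingers; the grasp point (between the pads) lies 19 mm behind it (robot.grip_point_offset is the distance from the TCP to the grasp point, in m); z points along the fingers, y is the direction in which the jaws open and shut (so a half turn about z gives the same grasp; the last joint's range is limited). The gripper opens to 85 mm and grips with 20 to 120 N. Pads are 22 mm wide; open, the fingers measure 114 mm over their backs; the gripper's body (76 mm by 85 mm) begins 54 mm behind the grasp point. The pads swing forward as they close: fully open they stand 13 mm farther back than shut.
Start: joints at [60.905, 22.827, 2.584, 88.041, -1.071, 69.15, -2.905], TCP at [0.258, -0.596, 0.231] pointing down, gripper open.
Joint ranges: [-161.44, 161.44], [-28.35, 127.94], [-78.24, 83.42], [0, 140.83], [-78.03, 258.03], [13.02, 114.36], [-168.23, 168.23]. Speed limits (degrees/s): [147.25, 147.25, 180, 180, 180, 180, 180].

### API

Orientations are given as a 3x3 rotation matrix whose columns are the frame's x, y, z axes.
In Python, from workcell import robot gives the robot as it stands.
- The arm moves only by the tool play_rows, never from a script. Its argument "commands" is a list of rows, each an object of numbers: "gripper": the finger opening in mm, from 0 to 85.4; "tx", "ty", "tz": the shift along the tool's x, y, z in units of 40 mm (1.0 is 40 mm); "turn": the turn about the tool's z in units of 6 degrees (1.0 is 6 degrees). A call has 1 to 10 rows; each row shifts and turns the commanded pose from where the row before left it, along the tool's axes as they then stand; what a row does not reach is not made up. A row lasts 1/12 s, in which the tool goes at most 41.7 mm and 7.16 degrees, less where a joint would pass 70% of its speed; a pose out of reach is approached as far as the arm can. A call is refused whole if a number of a shift passes 1 or a number of a turn 1, either way. A call with a gripper value outside its range is refused whole. The fingers move at their own pace and stop on an object; the grip force is fixed at half the most. Time passes only in rows, so rows that do not move let the fingers close. It gives the time, the measured TCP pose, the force and the opening at its end, in the units of the state.
- robot.state(): the state, without advancing time (a new reading comes with each control period).
- robot.grab_frame(name): name is "side" or "top" or "wrist"; returns the picture (480x640x3 uint8, red, green, blue); there is no depth.
- robot.get_calibration(name): a dict with "camera_matrix" (3x3 intrinsics, pixels), "R" (3x3) and "t" (3): a world point X has camera coordinates R X + t; the wrist camera has in their place "mount" (4x4, takes a point from camera to tool coordinates, whose origin is the TCP and whose axes are the flange's). Camera axes: x right, y down, z forward; pixel columns grow to the right and rows downward; lengths in m; the calibration is good to about 2 mm. A picture is of the moment at which its call begins: read the wrist's pose just before it. get_calibration takes no time and is no camera call.
- robot.hand_in(): hands the job in, once; it reports no verdict.
The state is a dict: "t": time; "joints": joint angles; "joint_velocities": joint speeds; "joint_torque": joint torques, N m; "tool_pos": TCP position; "tcp_rot": TCP orientation; "contact_force": force on the tool from outside, world axes, zero at the start; "moment": the same for the moment, N m; "width": opening from 0.0 (shut) to 1.0 (fully open).
Only numpy, scipy, OpenCV 4.12 (cv2) and the standard library are available. Lean on these libraries where they do the work, as an engineer would, in place of code of your own. Each camera call takes 0.05 s, during which the arm holds its last target.

## Working session

There is one attempt and no reset: what is moved stays moved. The work goes in short steps, Python scripts to look and compute and a tool call to move; the robot and the scene stay as the last step left them, time stands still between calls to the robot, and variables do not carry over. Pictures are saved under pics/ and viewed, and the job is handed in when it is done.

Besides the shell and the picture viewer there is one more tool, called by a JSON object that holds its "method" and its "body", one argument or row to a line. play_rows: Moves the arm, as the interface text tells. Its arguments: {"type":"object","properties":{"commands":{"type":"array","items":{"type":"object","properties":{"gripper":{"type":"number"},"tx":{"type":"number"},"ty":{"type":"number"},"tz":{"type":"number"},"turn":{"type":"number"}}}}},"required":["commands"]}

```bash
mkdir -p pics; ls
python3 - <<'E'
from workcell import robot
import cv2
for n in ("side","top","wrist"):
    s=robot.state()
    f=robot.grab_frame(n); cv2.imwrite(f"pics/{n}0.png",f[:,:,::-1])
    c=robot.get_calibration(n); print(n,{k:(v.round(4).tolist() if hasattr(v,'round') else v) for k,v in c.items()})
print(s)
E
```

```text
pics
side {'camera_matrix': [[532.9693, 0.0, 310.2266], [0.0, 532.9693, 241.1178], [0.0, 0.0, 1.0]], 'R': [[0.9105, -0.4135, -0.0109], [-0.3283, -0.7062, -0.6273], [0.2516, 0.5747, -0.7787]], 't': [-0.4782, 0.209, 0.7912]}
top {'camera_matrix': [[435.0585, 0.0, 317.4259], [0.0, 435.0585, 242.8076], [0.0, 0.0, 1.0]], 'R': [[0.0675, -0.9977, -0.0027], [-0.9746, -0.0654, -0.2141], [0.2134, 0.0171, -0.9768]], 't': [-0.0242, 0.5433, 0.6289]}
wrist {'camera_matrix': [[355.9805, 0.0, 325.1173], [0.0, 355.9805, 243.1772], [0.0, 0.0, 1.0]], 'mount': [[0.0005, -0.9523, -0.3053, 0.0772], [1.0, 0.0008, -0.0008, 0.0008], [0.001, -0.3053, 0.9523, -0.1424], [0.0, 0.0, 0.0, 1.0]]}
{'t': 0.1, 'joints': array([60.90397231, 22.87172438,  2.58269039, 88.10785699, -1.07308203,
       69.15071575, -2.90480279]), 'joint_velocities': array([ 0.0281303 , -0.11814893,  0.04244765, -0.11819502,  0.02365113,
        0.00344793,  0.00146216]), 'joint_torque': array([ 3.20273721e-03, -4.76265764e+01,  1.36999525e+00, -2.54951441e+01,
        1.19781439e-02,  4.98413152e-03, -1.50176976e-05]), 'tool_pos': array([ 0.25816946, -0.59589518,  0.23031556]), 'tcp_rot': array([[ 9.17563639e-01,  3.97588048e-01, -8.43575165e-04],
       [ 3.97588926e-01, -9.17562166e-01,  1.64840213e-03],
       [-1.18647670e-04, -1.84791000e-03, -9.99998286e-01]]), 'contact_force': array([-0.81744183,  0.07646964, -0.1065182 ]), 'moment': array([-0.01127975,  0.03367329,  0.02419098]), 'width': 1.0018496350499195}
```

View pics/side0.png

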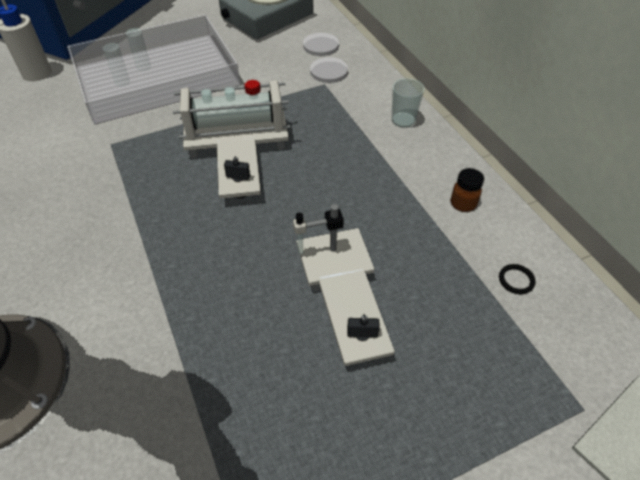

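View pics/top0.png

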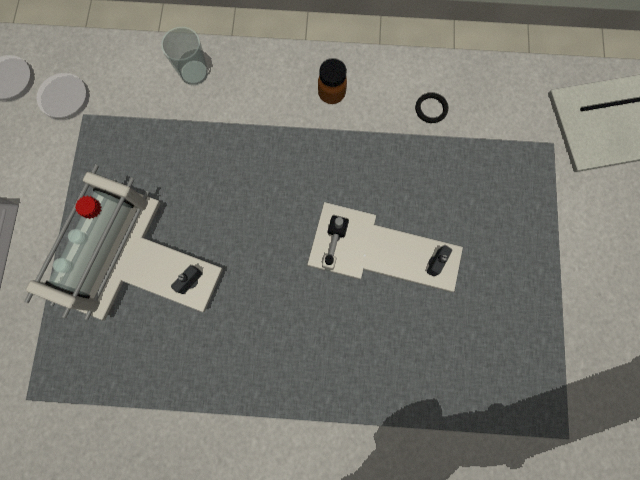

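View pics/wrist0.png

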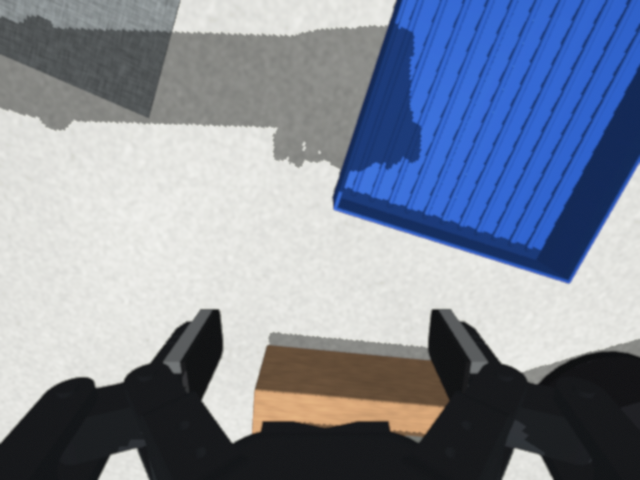

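The cell is on the left in the top view, with its nut near top (187,278) and side (237,168). The stand nut is at top (440,260). Next I measure the cell nut from both views.

```bash
cat > h.py <<'E'
import numpy as np, cv2
from workcell import robot
def cal(n,s=None):
    c=robot.get_calibration(n); K=np.array(c["camera_matrix"])
    if n=="wrist":
        M=np.array(c["mount"]); Rt=np.array(s["tcp_rot"]); Rwc=Rt@M[:3,:3]; o=Rt@M[:3,3]+np.array(s["tool_pos"])
    else:
        R=np.array(c["R"]); Rwc=R.T; o=-R.T@np.array(c["t"])
    return K,Rwc,o
def ray(n,px,s=None):
    K,R,o=cal(n,s); d=R@np.linalg.solve(K,[px[0],px[1],1.]); return o,d/np.linalg.norm(d)
def onz(n,px,z,s=None):
    o,d=ray(n,px,s); return o+d*(z-o[2])/d[2]
def tri(a,b):
    (o1,d1),(o2,d2)=a,b
    A=np.stack([d1,-d2],1); k=np.linalg.lstsq(A,o2-o1,rcond=None)[0]
    p,q=o1+d1*k[0],o2+d2*k[1]; return (p+q)/2,np.linalg.norm(p-q)
def proj(n,X,s=None):
    K,R,o=cal(n,s); c=K@(R.T@(np.array(X)-o)); return c[:2]/c[2]
E
python3 - <<'E'
import cv2
a=cv2.imread('pics/top0.png')[235:325,130:240]; b=cv2.imread('pics/side0.png')[130:210,190:290]
cv2.imwrite('pics/ctop0.png',cv2.resize(a,None,fx=6,fy=6,interpolation=2)); cv2.imwrite('pics/cside0.png',cv2.resize(b,None,fx=6,fy=6,interpolation=2))
E
```

```text
(no output)
```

View pics/ctop0.png

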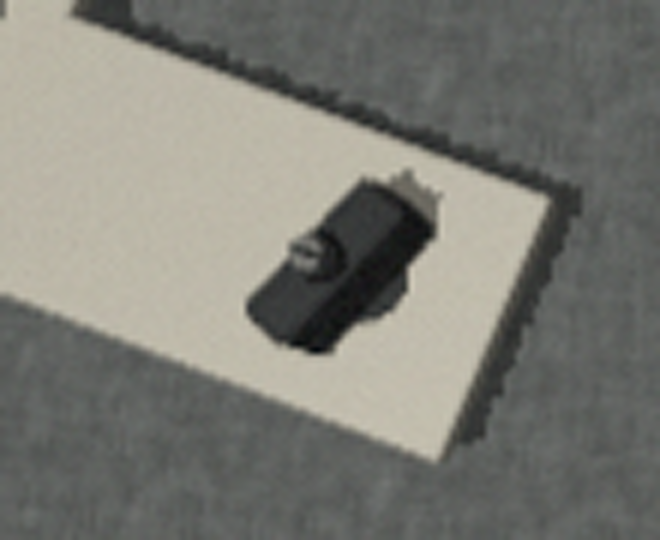

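View pics/cside0.png

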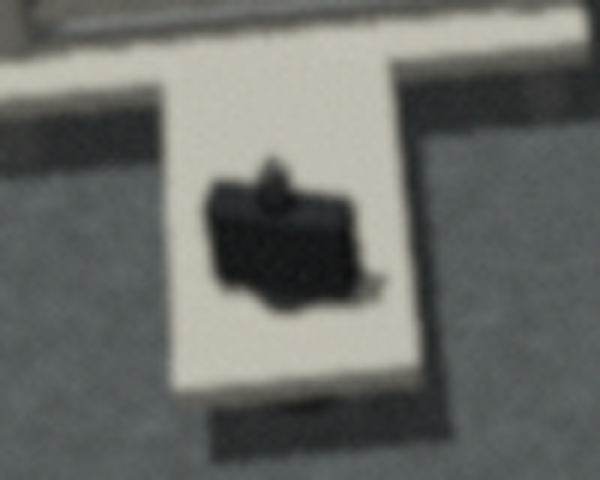

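Run:
```python
from h import *
f=lambda x,y:(130+(x-.0)/6-.4,235+y/6-.4)
g=lambda x,y:(190+x/6-.4,130+y/6-.4)
print('tip',tri(ray('top',f(306,250)),ray('side',g(272,162))))
# bar top corners: near-left side corner of top view
print('cornA',tri(ray('top',f(247,306)),ray('side',g(212,185))))
print('cornB',tri(ray('top',f(413,203)),ray('side',g(352,203))))
C=[onz('top',f(*p),.077) for p in [(247,306),(363,180),(413,203),(295,348)]]
for c in C: print(c.round(4))
print('centre',np.mean(C,0), 'tip@91',onz('top',f(306,250),.091))
ang=lambda v:np.degrees(np.arctan2(v[1],v[0]))
print('bar',ang(C[1]-C[0]),ang(C[2]-C[3]),np.linalg.norm(C[1]-C[0]))
L=[onz('top',f(*p),.040) for p in [(550,195),(75,12),(440,460),(0,295)]]
for c in L: print(c.round(4))
print('lug',ang(L[1]-L[0]),ang(L[3]-L[2]),'w',np.linalg.norm(L[0]-L[2]), ang(L[0]-L[2]))
print('lug corner tri',tri(ray('top',f(440,460)),ray('side',g(172,388))),tri(ray('top',f(550,195)),ray('side',g(420,362))))
```

```text
tip (array([0.47265248, 0.21038825, 0.09155998]), np.float64(0.000517307062559724))
cornA (array([0.45870944, 0.23009987, 0.07165592]), np.float64(0.0017389933665982182))
cornB (array([0.48765044, 0.18602115, 0.08911895]), np.float64(0.0030251706784447403))
[0.4591 0.2281 0.077 ]
[0.4928 0.2032 0.077 ]
[0.4878 0.1898 0.077 ]
[0.4494 0.2146 0.077 ]
centre [0.47228829 0.20891875 0.077     ] tip@91 [0.47246281 0.21061343 0.091     ]
bar -36.411413040089634 -32.90532172467304 0.04198296179166988
[0.4976 0.1641 0.04  ]
[0.539  0.2989 0.04  ]
[0.4258 0.1848 0.04  ]
[0.4611 0.3069 0.04  ]
lug 72.92426986106412 73.89903164764354 w 0.07468889584894525 -16.100454056474433
lug corner tri (array([0.4255179 , 0.18526604, 0.03866597]), np.float64(0.0007627886931642224)) (array([0.49798291, 0.16471267, 0.03751814]), np.float64(4.920768504847342e-05))
```

Measured points agree with the text: tip height is 91.6 mm (91 expected) and lug top is about 38–39 mm (40 expected). The axis is at about (0.4725, 0.210). The bar points at about 145° and the tube at about 73°, so the nut needs about 72° clockwise. Next I move above it.

{"method": "play_rows", "body": {
  "commands": [
    {"tx":0.5},
    {"tx":1},
    {"tx":1},
    {"tx":1},
    {"tx":1},
    {"tx":1},
    {"tx":0.5},
    {"tx":0.4,"ty":-0.5}
  ]
}}

```text
validation failed for argument at $.co...
```

{"method": "play_rows", "body": {
  "commands": [
    {"tx":0.38,"ty":-0.9},
    {"tx":0.38,"ty":-0.9},
    {"tx":0.38,"ty":-0.9},
    {"tx":0.38,"ty":-0.9},
    {"tx":0.38,"ty":-0.9},
    {"tx":0.38,"ty":-0.9},
    {"tx":0.38,"ty":-0.9},
    {"tx":0.38,"ty":-0.9}
  ]
}}

```text
validation failed for argument at $.co...
```

{"method": "play_rows", "body": {
  "commands": [
    {"tx":0.38,"ty":-0.9},
    {"tx":0.38,"ty":-0.9},
    {"tx":0.38,"ty":-0.9},
    {"tx":0.38,"ty":-0.9},
    {"tx":0.38,"ty":-0.9},
    {"tx":0.38,"ty":-0.9},
    {"tx":0.38,"ty":-0.9},
    {"tx":0.2,"ty":-0.5}
  ]
}}

```text
validation failed for argument at $.co...
```

{"method": "play_rows", "body": {
  "commands": [
    {"turn":-1},
    {"turn":-1},
    {"turn":-1},
    {"turn":-1},
    {"turn":-1},
    {"turn":-1},
    {"turn":-1},
    {"turn":-1},
    {"turn":-1},
    {"turn":-1}
  ]
}}

```text
validation failed for argument at $.co...
```

{"method": "play_rows", "body": {
  "commands": [
    {"turn":-1},
    {"turn":-1},
    {"turn":-1},
    {"turn":-1},
    {"turn":-1},
    {"turn":-1},
    {"turn":-1},
    {"turn":-1},
    {"turn":-1},
    {"turn":-1}
  ]
}}

```text
validation failed for argument at $.co...
```

The rows probably need every field, so I'll test that with one no-motion row.

{"method": "play_rows", "body": {
  "commands": [
    {"gripper":85,"tx":0.5,"ty":0,"tz":0,"turn":0}
  ]
}}

```text
t: 0.23
tool_pos: [0.2712, -0.5906, 0.2308]
tcp_rot: [[0.92, 0.391, -0.004], [0.391, -0.92, -0.001], [-0.004, -0.001, -1.0]]
contact_force: [-1.0, -0.6, 0.9]
width: 0.989
```

All fields are needed. That row wasn't motionless: it carried the planned first 20 mm of `tx`. I'll continue with the rest.

{"method": "play_rows", "body": {
  "commands": [
    {"gripper":85,"tx":1,"ty":0,"tz":0,"turn":0},
    {"gripper":85,"tx":1,"ty":0,"tz":0,"turn":0},
    {"gripper":85,"tx":1,"ty":0,"tz":0,"turn":0},
    {"gripper":85,"tx":1,"ty":0,"tz":0,"turn":0},
    {"gripper":85,"tx":1,"ty":0,"tz":0,"turn":0},
    {"gripper":85,"tx":0.5,"ty":-0.3,"tz":0,"turn":0},
    {"gripper":85,"tx":0.4,"ty":-0.6,"tz":0,"turn":0}
  ]
}}

```text
t: 0.82
tool_pos: [0.4824, -0.4604, 0.2301]
tcp_rot: [[0.916, 0.4, 0.001], [0.4, -0.916, 0.0], [0.001, 0.0, -1.0]]
contact_force: [-0.7, -0.8, -0.2]
width: 0.998
```

{"method": "play_rows", "body": {
  "commands": [
    {"gripper":85,"tx":0.38,"ty":-0.9,"tz":0,"turn":0},
    {"gripper":85,"tx":0.38,"ty":-0.9,"tz":0,"turn":0},
    {"gripper":85,"tx":0.38,"ty":-0.9,"tz":0,"turn":0},
    {"gripper":85,"tx":0.38,"ty":-0.9,"tz":0,"turn":0},
    {"gripper":85,"tx":0.38,"ty":-0.9,"tz":0,"turn":0},
    {"gripper":85,"tx":0.38,"ty":-0.9,"tz":0,"turn":0},
    {"gripper":85,"tx":0.38,"ty":-0.9,"tz":0,"turn":0},
    {"gripper":85,"tx":0.38,"ty":-0.9,"tz":0,"turn":0}
  ]
}}

```text
t: 1.48
tool_pos: [0.4755, -0.1472, 0.2312]
tcp_rot: [[0.918, 0.397, -0.0], [0.397, -0.918, -0.0], [-0.0, 0.0, -1.0]]
contact_force: [1.0, -0.1, 0.6]
width: 0.992
```

{"method": "play_rows", "body": {
  "commands": [
    {"gripper":85,"tx":0.38,"ty":-0.9,"tz":0,"turn":0},
    {"gripper":85,"tx":0.38,"ty":-0.9,"tz":0,"turn":0},
    {"gripper":85,"tx":0.38,"ty":-0.9,"tz":0,"turn":0},
    {"gripper":85,"tx":0.38,"ty":-0.9,"tz":0,"turn":0},
    {"gripper":85,"tx":0.38,"ty":-0.9,"tz":0,"turn":0},
    {"gripper":85,"tx":0.38,"ty":-0.9,"tz":0,"turn":0},
    {"gripper":85,"tx":0.38,"ty":-0.9,"tz":0,"turn":0},
    {"gripper":85,"tx":0.2,"ty":-0.5,"tz":0,"turn":0}
  ]
}}

```text
t: 2.15
tool_pos: [0.4719, 0.1513, 0.2315]
tcp_rot: [[0.915, 0.403, 0.0], [0.403, -0.915, 0.002], [0.001, -0.002, -1.0]]
contact_force: [0.4, 0.2, 0.5]
width: 0.994
```

{"method": "play_rows", "body": {
  "commands": [
    {"gripper":85,"tx":0,"ty":0,"tz":0,"turn":-1},
    {"gripper":85,"tx":0,"ty":0,"tz":0,"turn":-1},
    {"gripper":85,"tx":0,"ty":0,"tz":0,"turn":-1},
    {"gripper":85,"tx":0,"ty":0,"tz":0,"turn":-1},
    {"gripper":85,"tx":0,"ty":0,"tz":0,"turn":-1},
    {"gripper":85,"tx":0,"ty":0,"tz":0,"turn":-1},
    {"gripper":85,"tx":0,"ty":0,"tz":0,"turn":-1},
    {"gripper":85,"tx":0,"ty":0,"tz":0,"turn":-1},
    {"gripper":85,"tx":0,"ty":0,"tz":0,"turn":-1},
    {"gripper":85,"tx":0,"ty":0,"tz":0,"turn":-1}
  ]
}}

```text
t: 2.98
tool_pos: [0.4726, 0.1459, 0.231]
tcp_rot: [[0.109, 0.994, -0.001], [0.994, -0.109, -0.0], [-0.0, -0.001, -1.0]]
contact_force: [0.8, 1.1, 0.4]
width: 0.995
```

{"method": "play_rows", "body": {
  "commands": [
    {"gripper":85,"tx":0,"ty":0,"tz":0,"turn":-1},
    {"gripper":85,"tx":0,"ty":0,"tz":0,"turn":-1},
    {"gripper":85,"tx":0,"ty":0,"tz":0,"turn":-1},
    {"gripper":85,"tx":0,"ty":0,"tz":0,"turn":-1},
    {"gripper":85,"tx":0,"ty":0,"tz":0,"turn":-1},
    {"gripper":85,"tx":0,"ty":0,"tz":0,"turn":-1},
    {"gripper":85,"tx":0,"ty":0,"tz":0,"turn":-1},
    {"gripper":85,"tx":0,"ty":0,"tz":0,"turn":-1},
    {"gripper":85,"tx":0,"ty":0,"tz":0,"turn":-1},
    {"gripper":85,"tx":0,"ty":0,"tz":0,"turn":-1}
  ]
}}

```text
t: 3.82
tool_pos: [0.4727, 0.1458, 0.231]
tcp_rot: [[-0.806, 0.592, -0.0], [0.592, 0.806, -0.0], [0.0, -0.001, -1.0]]
contact_force: [-0.4, -0.5, 0.9]
width: 0.997
```

Run:
```python
from h import *
import pickle
s=robot.state(); f=robot.grab_frame("wrist"); cv2.imwrite("pics/w1.png",f[:,:,::-1]); pickle.dump(s,open('s1.pkl','wb'))
print(s['t'],s['tool_pos'],proj('wrist',[.4725,.21,.091],s))
c=proj('wrist',[.4725,.21,.06],s).astype(int); x,y=max(c[0]-80,0),max(c[1]-70,0); print(x,y)
cv2.imwrite("pics/w1c.png",cv2.resize(f[y:y+140,x:x+160,::-1],None,fx=5,fy=5,interpolation=2)[:600])
```

```text
3.8167 [0.47268076 0.14582802 0.23101666] [391.89067833 182.49362234]
305 107
```

View pics/w1.png

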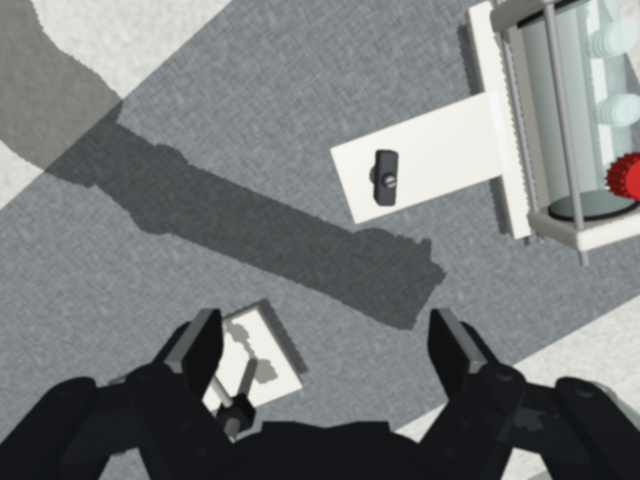

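View pics/w1c.png

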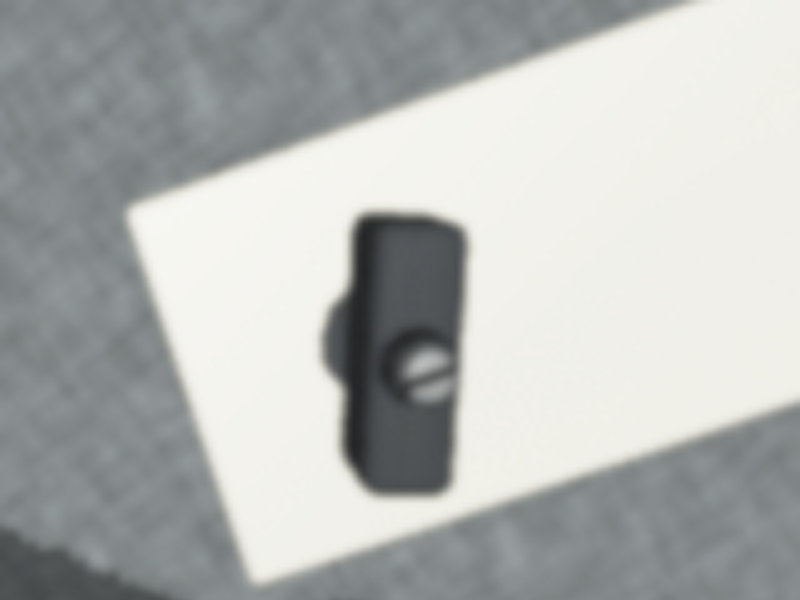

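Run:
```python
from h import *
import pickle
s=pickle.load(open('s1.pkl','rb'))
g=lambda x,y:(305+x/5-.4,107+y/5-.4)
W=lambda p,z:onz('wrist',g(*p),z,s)
ang=lambda v:np.degrees(np.arctan2(v[1],v[0]))%180
c=[W(p,.077) for p in [(372,228),(360,478),(466,235),(452,488)]]
print('bar',ang(c[0]-c[1]),ang(c[2]-c[3]),np.linalg.norm(c[2]-c[3]),np.linalg.norm(c[0]-c[2]))
print('centre',np.mean(c,0))
print('tip',W((430,374),.091), tri(ray('wrist',g(430,374),s),ray('top',(180.6,276.3))))
l=[W(p,.04) for p in [(128,210),(690,0),(258,583),(800,404)]]
print('lug',ang(l[1]-l[0]),ang(l[3]-l[2]),ang(l[2]-l[0]))
print('slot',ang(W((448,364),.091)-W((412,387),.091)))
print('tool x',ang(s['tcp_rot'][:,0]))
```

```text
bar 143.54899784802024 144.03990918443708 0.041528814677978074 0.01530223959171627
centre [0.4705861  0.20948501 0.077     ]
tip [0.47117583 0.20964723 0.091     ] (array([0.47155758, 0.20981913, 0.09245392]), np.float64(0.0014625057599399263))
lug 73.65330581746494 72.71468179478475 163.77306013096504
slot 87.13359667033848
tool x 143.71544726425668
```

The nut, screw and lug are clear in the wrist view, with the tip at (391,182) within 1 px of the prediction. The bar is at 143.8° and the tool x at 143.7°, so they are aligned. The axis is (0.4715, 0.2098) and the turn needed is about 70.5°.

{"method": "play_rows", "body": {
  "commands": [
    {"gripper":85,"tx":0.5,"ty":0.65,"tz":0,"turn":0},
    {"gripper":85,"tx":0.47,"ty":0.62,"tz":0,"turn":0},
    {"gripper":60,"tx":0,"ty":0,"tz":0.8,"turn":0},
    {"gripper":60,"tx":0,"ty":0,"tz":0.8,"turn":0},
    {"gripper":60,"tx":0,"ty":0,"tz":0.4,"turn":0},
    {"gripper":60,"tx":0,"ty":0,"tz":0,"turn":0},
    {"gripper":60,"tx":0,"ty":0,"tz":0,"turn":0}
  ]
}}

```text
t: 4.45
tool_pos: [0.4715, 0.2097, 0.1507]
tcp_rot: [[-0.802, 0.597, -0.002], [0.597, 0.802, -0.001], [0.001, -0.002, -1.0]]
contact_force: [0.6, 0.6, 0.6]
width: 0.703
```

Run:
```python
from h import *
import pickle
s=robot.state(); f=robot.grab_frame("wrist"); cv2.imwrite("pics/w2.png",f[:,:,::-1]); pickle.dump(s,open('s2.pkl','wb'))
print(s['t'],s['tool_pos'],proj('wrist',[.4715,.2098,.091],s),s['tcp_rot'])
```

```text
4.45 [0.47151227 0.20970352 0.15074301] [327.12670715 264.15946911] [[-8.02390397e-01  5.96796605e-01 -1.86093664e-03]
 [ 5.96798349e-01  8.02391081e-01 -5.32818563e-04]
 [ 1.17521465e-03 -1.53813241e-03 -9.99998127e-01]]
```

View pics/w2.png

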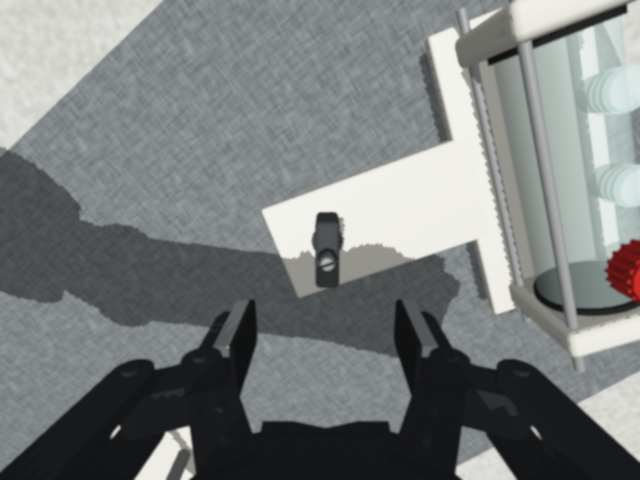

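The tip is at (327,264), as predicted, and the bar is upright midway between the fingers. I'll descend and close.

{"method": "play_rows", "body": {
  "commands": [
    {"gripper":60,"tx":0,"ty":0,"tz":0.6,"turn":0},
    {"gripper":60,"tx":0,"ty":0,"tz":0.7,"turn":0},
    {"gripper":60,"tx":0,"ty":0,"tz":0.7,"turn":0},
    {"gripper":60,"tx":0,"ty":0,"tz":0.38,"turn":0},
    {"gripper":60,"tx":0,"ty":0,"tz":0.2,"turn":0},
    {"gripper":60,"tx":0,"ty":0,"tz":0,"turn":0}
  ]
}}

```text
t: 5.0
tool_pos: [0.4723, 0.2098, 0.048]
tcp_rot: [[-0.803, 0.597, -0.0], [0.597, 0.803, -0.0], [0.0, -0.0, -1.0]]
contact_force: [0.4, -1.4, 0.1]
width: 0.701
```

{"method": "play_rows", "body": {
  "commands": [
    {"gripper":25,"tx":0,"ty":0,"tz":0,"turn":0},
    {"gripper":20,"tx":0,"ty":0,"tz":0,"turn":0},
    {"gripper":10,"tx":0,"ty":0,"tz":0,"turn":0},
    {"gripper":10,"tx":0,"ty":0,"tz":0,"turn":0},
    {"gripper":10,"tx":0,"ty":0,"tz":0,"turn":0},
    {"gripper":10,"tx":0,"ty":0,"tz":0,"turn":0}
  ]
}}

```text
t: 5.5
tool_pos: [0.4729, 0.2101, 0.0496]
tcp_rot: [[-0.803, 0.596, 0.002], [0.596, 0.803, -0.0], [-0.002, 0.001, -1.0]]
contact_force: [-1.6, -0.8, 5.6]
width: 0.175
```

Run:
```python
from h import *
s=robot.state(); f=robot.grab_frame("wrist"); cv2.imwrite("pics/w3.png",f[:,:,::-1])
print({k:np.round(s[k],3) for k in ('t','tool_pos','contact_force','moment','width','joints')})
```

```text
{'t': np.float64(5.5), 'tool_pos': array([0.473, 0.21 , 0.05 ]), 'contact_force': array([-1.581, -0.752,  5.552]), 'moment': array([-0.149,  0.284, -0.066]), 'width': np.float64(0.175), 'joints': array([-7.40000e-02,  2.52150e+01, -3.48690e+01,  1.15213e+02,
        2.01110e+01,  4.53610e+01,  6.68800e+00])}
```

View pics/w3.png

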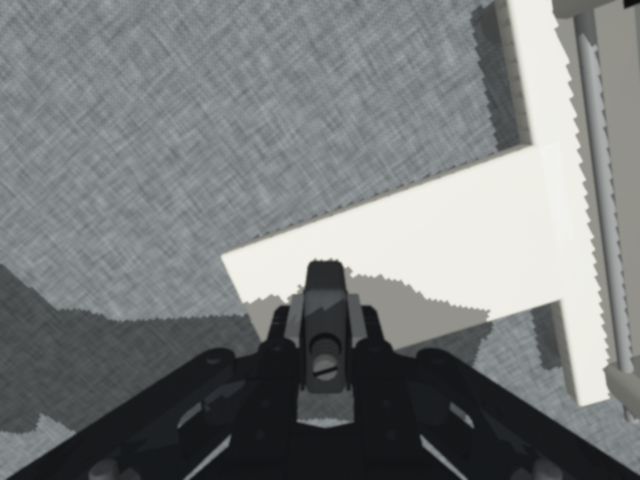

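The grip is on the bar (about 15 mm open), and the screw is free between the fingers above it. I'll turn clockwise and watch the moment.

{"method": "play_rows", "body": {
  "commands": [
    {"gripper":10,"tx":0,"ty":0,"tz":0,"turn":0.4},
    {"gripper":10,"tx":0,"ty":0,"tz":0,"turn":0.6},
    {"gripper":10,"tx":0,"ty":0,"tz":0,"turn":0.6},
    {"gripper":10,"tx":0,"ty":0,"tz":0,"turn":0.4},
    {"gripper":10,"tx":0,"ty":0,"tz":0,"turn":0}
  ]
}}

```text
t: 5.97
tool_pos: [0.4729, 0.21, 0.0496]
tcp_rot: [[-0.66, 0.751, 0.002], [0.751, 0.66, -0.0], [-0.002, 0.001, -1.0]]
contact_force: [-1.4, -1.0, 5.0]
width: 0.175
```

```bash
cat > st.py <<'E'
from h import *
s=robot.state(); R=s['tcp_rot']
print({k:np.round(s[k],3).tolist() for k in ('t','tool_pos','contact_force','moment','width','joints')},'toolx',np.degrees(np.arctan2(R[1,0],R[0,0])).round(2))
E
python3 st.py
```

```text
{'t': 5.967, 'tool_pos': [0.473, 0.21, 0.05], 'contact_force': [-1.426, -1.005, 4.982], 'moment': [-0.284, 0.202, -0.111], 'width': 0.175, 'joints': [-2.296, 24.648, -32.082, 115.276, 18.411, 44.889, -3.892]} toolx 131.32
```

{"method": "play_rows", "body": {
  "commands": [
    {"gripper":10,"tx":0,"ty":0,"tz":0,"turn":0.6},
    {"gripper":10,"tx":0,"ty":0,"tz":0,"turn":0.8},
    {"gripper":10,"tx":0,"ty":0,"tz":0,"turn":0.8},
    {"gripper":10,"tx":0,"ty":0,"tz":0,"turn":0.8},
    {"gripper":10,"tx":0,"ty":0,"tz":0,"turn":0.8},
    {"gripper":10,"tx":0,"ty":0,"tz":0,"turn":0.8},
    {"gripper":10,"tx":0,"ty":0,"tz":0,"turn":0.8},
    {"gripper":10,"tx":0,"ty":0,"tz":0,"turn":0.8},
    {"gripper":10,"tx":0,"ty":0,"tz":0,"turn":0.8},
    {"gripper":10,"tx":0,"ty":0,"tz":0,"turn":0.6}
  ]
}}

```text
t: 6.8
tool_pos: [0.4724, 0.2098, 0.0496]
tcp_rot: [[0.076, 0.997, 0.001], [0.997, -0.076, -0.001], [-0.001, 0.001, -1.0]]
contact_force: [-2.6, -1.9, 6.3]
width: 0.174
```

```bash
python3 st.py
python3 - <<'E'
from h import *
f=robot.grab_frame("wrist"); cv2.imwrite("pics/w4.png",f[:,:,::-1])
E
```

```text
{'t': 6.8, 'tool_pos': [0.472, 0.21, 0.05], 'contact_force': [-2.582, -1.867, 6.27], 'moment': [-0.421, 0.541, 0.116], 'width': 0.174, 'joints': [-10.668, 23.072, -21.765, 115.513, 12.281, 43.531, -44.166]} toolx 85.64
```

View pics/w4.png

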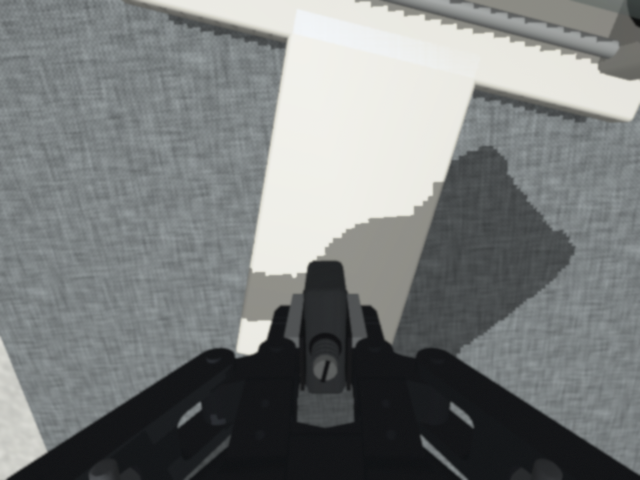

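The nut follows the gripper (bar upright in the image), and the screw's slot has stayed put in the world. About 12° is left, so I'll take small steps.

{"method": "play_rows", "body": {
  "commands": [
    {"gripper":10,"tx":0,"ty":0,"tz":0,"turn":0.5},
    {"gripper":10,"tx":0,"ty":0,"tz":0,"turn":0.5},
    {"gripper":10,"tx":0,"ty":0,"tz":0,"turn":0.4},
    {"gripper":10,"tx":0,"ty":0,"tz":0,"turn":0.2},
    {"gripper":10,"tx":0,"ty":0,"tz":0,"turn":0}
  ]
}}

```text
t: 7.27
tool_pos: [0.4723, 0.2099, 0.0496]
tcp_rot: [[0.239, 0.971, 0.001], [0.971, -0.239, -0.001], [-0.0, 0.001, -1.0]]
contact_force: [-2.9, -2.1, 7.0]
width: 0.177
```

```bash
python3 st.py
```

```text
{'t': 7.267, 'tool_pos': [0.472, 0.21, 0.05], 'contact_force': [-2.902, -2.059, 7.036], 'moment': [-0.368, 0.428, -0.097], 'width': 0.177, 'joints': [-12.416, 22.836, -19.644, 115.56, 11.051, 43.314, -52.522]} toolx 76.19
```

{"method": "play_rows", "body": {
  "commands": [
    {"gripper":10,"tx":0,"ty":0,"tz":0,"turn":0.2},
    {"gripper":10,"tx":0,"ty":0,"tz":0,"turn":0}
  ]
}}

```text
t: 7.43
tool_pos: [0.4723, 0.2099, 0.0496]
tcp_rot: [[0.259, 0.966, 0.001], [0.966, -0.259, -0.001], [-0.0, 0.001, -1.0]]
contact_force: [-1.9, -1.7, 6.4]
width: 0.175
```

```bash
python3 st.py
```

```text
{'t': 7.433, 'tool_pos': [0.472, 0.21, 0.05], 'contact_force': [-1.852, -1.69, 6.414], 'moment': [-0.412, 0.533, -0.115], 'width': 0.175, 'joints': [-12.622, 22.81, -19.39, 115.567, 10.902, 43.29, -53.579]} toolx 75.0
```

{"method": "play_rows", "body": {
  "commands": [
    {"gripper":10,"tx":0,"ty":0,"tz":0,"turn":0.2},
    {"gripper":10,"tx":0,"ty":0,"tz":0,"turn":0}
  ]
}}

```text
t: 7.6
tool_pos: [0.4723, 0.2098, 0.0496]
tcp_rot: [[0.279, 0.96, 0.001], [0.96, -0.279, -0.001], [-0.0, 0.001, -1.0]]
contact_force: [-2.2, -0.9, 5.9]
width: 0.173
```

```bash
python3 st.py
```

```text
{'t': 7.6, 'tool_pos': [0.472, 0.21, 0.05], 'contact_force': [-2.244, -0.877, 5.936], 'moment': [-0.391, 0.513, 0.01], 'width': 0.173, 'joints': [-12.84, 22.784, -19.121, 115.575, 10.746, 43.263, -54.64]} toolx 73.79
```

{"method": "play_rows", "body": {
  "commands": [
    {"gripper":10,"tx":0,"ty":0,"tz":0,"turn":0.2},
    {"gripper":10,"tx":0,"ty":0,"tz":0,"turn":0}
  ]
}}

```text
t: 7.77
tool_pos: [0.4723, 0.2099, 0.0496]
tcp_rot: [[0.298, 0.955, 0.001], [0.955, -0.298, -0.001], [-0.001, 0.001, -1.0]]
contact_force: [-2.3, -1.9, 6.7]
width: 0.178
```

```bash
python3 st.py
```

```text
{'t': 7.767, 'tool_pos': [0.472, 0.21, 0.05], 'contact_force': [-2.319, -1.9, 6.734], 'moment': [-0.374, 0.397, 0.307], 'width': 0.178, 'joints': [-13.066, 22.755, -18.865, 115.581, 10.627, 43.24, -55.659]} toolx 72.68
```

{"method": "play_rows", "body": {
  "commands": [
    {"gripper":10,"tx":0,"ty":0,"tz":0,"turn":0.2},
    {"gripper":10,"tx":0,"ty":0,"tz":0,"turn":0}
  ]
}}

```text
t: 7.93
tool_pos: [0.4723, 0.2099, 0.0496]
tcp_rot: [[0.315, 0.949, 0.001], [0.949, -0.315, -0.001], [-0.001, 0.002, -1.0]]
contact_force: [-1.9, -2.1, 7.5]
width: 0.174
```

```bash
python3 st.py
```

```text
{'t': 7.933, 'tool_pos': [0.472, 0.21, 0.05], 'contact_force': [-1.911, -2.089, 7.498], 'moment': [-0.467, 0.512, 0.876], 'width': 0.174, 'joints': [-13.295, 22.729, -18.618, 115.592, 10.541, 43.218, -56.633]} toolx 71.64
```

The moment climbs from 0.0 to 0.3 to 0.9 N m at the expected 73° bearing, with the tool starting to lag its command, so the nut is on its stop. I'll open and then rise straight up.

{"method": "play_rows", "body": {
  "commands": [
    {"gripper":60,"tx":0,"ty":0,"tz":0,"turn":0},
    {"gripper":60,"tx":0,"ty":0,"tz":0,"turn":0},
    {"gripper":60,"tx":0,"ty":0,"tz":0,"turn":0},
    {"gripper":60,"tx":0,"ty":0,"tz":0,"turn":0},
    {"gripper":60,"tx":0,"ty":0,"tz":0,"turn":0}
  ]
}}

```text
t: 8.35
tool_pos: [0.4721, 0.2099, 0.0481]
tcp_rot: [[0.319, 0.948, 0.0], [0.948, -0.319, 0.0], [0.0, 0.0, -1.0]]
contact_force: [1.4, 0.2, -0.1]
width: 0.703
```

{"method": "play_rows", "body": {
  "commands": [
    {"gripper":60,"tx":0,"ty":0,"tz":-0.4,"turn":0},
    {"gripper":60,"tx":0,"ty":0,"tz":-0.8,"turn":0},
    {"gripper":60,"tx":0,"ty":0,"tz":-0.8,"turn":0},
    {"gripper":60,"tx":0,"ty":0,"tz":-0.8,"turn":0},
    {"gripper":60,"tx":0,"ty":0,"tz":-0.5,"turn":0},
    {"gripper":60,"tx":0,"ty":0,"tz":0,"turn":0},
    {"gripper":60,"tx":0,"ty":0,"tz":0,"turn":0}
  ]
}}

```text
t: 8.93
tool_pos: [0.4728, 0.2102, 0.1812]
tcp_rot: [[0.319, 0.948, 0.003], [0.948, -0.319, 0.001], [0.002, 0.002, -1.0]]
contact_force: [-0.5, -0.7, -0.7]
width: 0.701
```

```bash
python3 st.py
python3 - <<'E'
from h import *
import pickle
s=robot.state(); f=robot.grab_frame("wrist"); cv2.imwrite("pics/w5.png",f[:,:,::-1]); pickle.dump(s,open('s5.pkl','wb'))
c=proj('wrist',[.4715,.2098,.06],s).astype(int); x,y=c[0]-60,c[1]-60; print(x,y)
cv2.imwrite("pics/w5c.png",cv2.resize(f[y:y+100,x:x+120,::-1],None,fx=6,fy=6,interpolation=2))
f=robot.grab_frame("top"); cv2.imwrite("pics/top5.png",f[:,:,::-1])
E
```

```text
{'t': 8.933, 'tool_pos': [0.473, 0.21, 0.181], 'contact_force': [-0.485, -0.656, -0.667], 'moment': [-0.057, -0.048, 0.053], 'width': 0.701, 'joints': [-10.909, 12.707, -20.472, 109.104, 5.194, 58.919, -52.185]} toolx 71.41
263 175
```

View pics/w5.png

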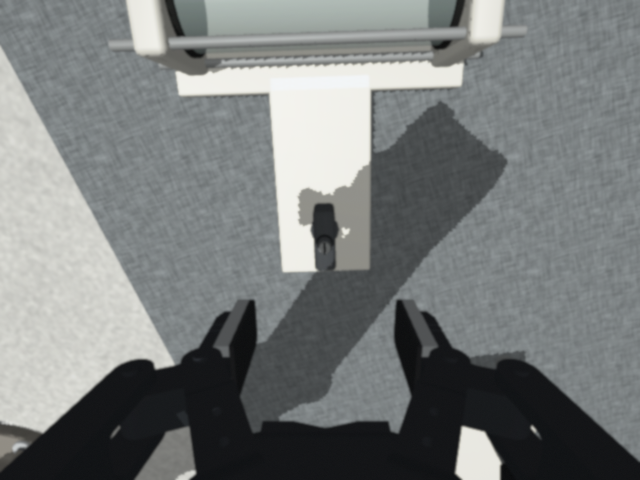

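View pics/w5c.png

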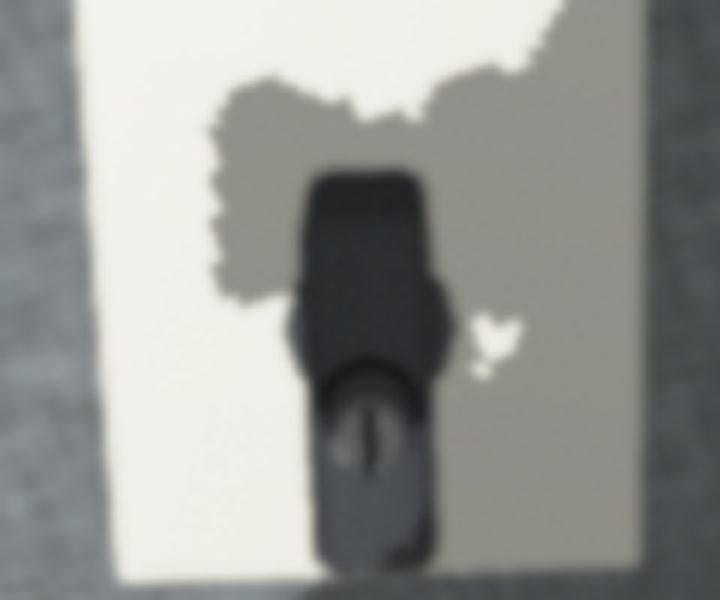

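View pics/top5.png

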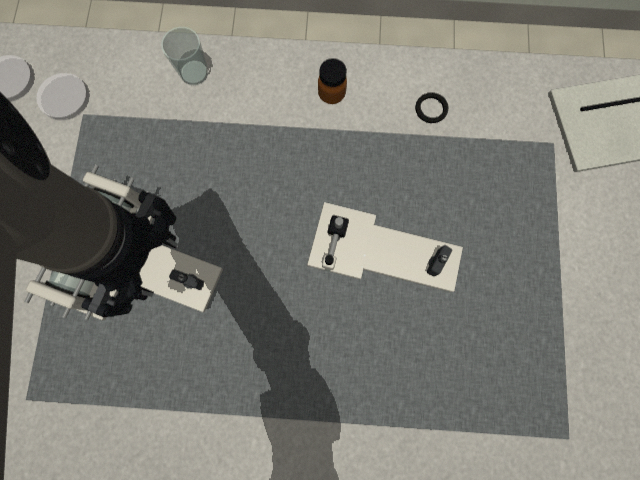

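Run:
```python
from h import *
import pickle
ang=lambda v:np.degrees(np.arctan2(v[1],v[0]))%180
s=pickle.load(open('s5.pkl','rb'))
g=lambda x,y:(263+x/6-.4,175+y/6-.4)
W=lambda p,z:onz('wrist',g(*p),z,s)
print('bar',ang(W((425,180),.077)-W((436,550),.077)),ang(W((308,180),.077)-W((318,550),.077)))
print('lug',ang(W((80,60),.04)-W((118,580),.04)),ang(W((648,60),.04)-W((642,570),.04)))
print('slot',ang(W((370,405),.091)-W((371,475),.091)))
for n,(sfile,k,org) in {'1':('s1.pkl',8,(375,165)),'2':('s2.pkl',8,(310,248)),'5':('s5.pkl',8,(305,230))}.items():
    f=cv2.imread(f'pics/w{n}.png'); c=cv2.resize(f[org[1]:org[1]+35,org[0]:org[0]+35],None,fx=8,fy=8,interpolation=2)
    cv2.imwrite(f'pics/slot{n}.png',c)
c=np.hstack([cv2.imread(f'pics/slot{n}.png') for n in '125']); cv2.imwrite('pics/slots.png',c[:, :800] if c.shape[1]<=800 else cv2.resize(c,(798,266)))
a=cv2.imread('pics/top0.png');b=cv2.imread('pics/top5.png');d=cv2.absdiff(a,b)[210:300,300:470];print('stand diff',d.max(),(d.max(2)>25).sum())
```

```text
bar 73.52315816576389 72.42023688592482
lug 73.23856693013894 72.98125921960569
slot 72.17847390424394
stand diff 26 3
```

View pics/slots.png

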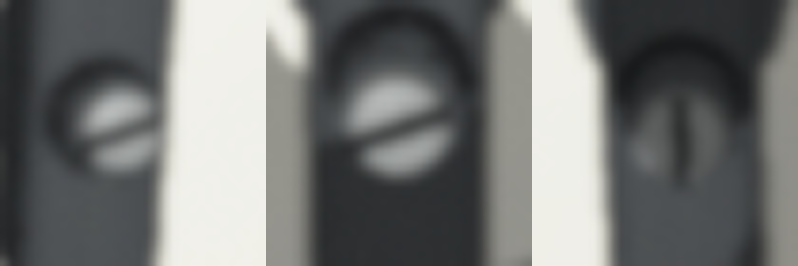

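Run:
```python
from h import *
import pickle
ang=lambda v:np.degrees(np.arctan2(v[1],v[0]))%180
for n,org,a,b in [('1',(375,165),(80,143),(158,119)),('2',(310,248),(355-266,146),(452-266,108)),('5',(305,230),(680-532,100),(682-532,186))]:
    s=pickle.load(open(f's{n}.pkl','rb'))
    g=lambda p:(org[0]+p[0]/7.6,org[1]+p[1]/7.6)
    print(n,ang(onz('wrist',g(a),.091,s)-onz('wrist',g(b),.091,s)))
```

```text
1 71.06680169372221
2 76.19884349265266
5 72.67746979023484
```

The screw slot reads 71–76° before and 72.7° after, so it hasn't turned. The bar (73.0°) lines up with the lug (73.1°), and the stand picture hasn't changed. Handing in.

```bash
python3 -c "
from workcell import robot
print(robot.hand_in(), robot.state()['t'])"
```

```text
the job is handed in; nothing more can be done
the job is handed in; nothing more can be done
```

The cell's jam nut is turned clockwise onto its stop and released, and I handed the job in at about 9 s of the 32 s allowed. I pinched the bar from above and turned it about 71° until it came up against the stop. Then I opened the gripper and rose about 13 cm clear.

- **Stop:** on the last steps the moment rose from about 0 to 0.9 N m while the tool fell slightly behind its command. After release the bar reads 73.0°, in line with the lug and tube direction at 73.1°.
- **Screw:** its slot reads 71–76° in the two views before and 72.7° after, so it has not turned within my reading error of about 3°. A first rough reading of 87° disagreed with these. It came from a coarse crop, and a closer measurement of the same picture gave 71°.
- **Electrode stand:** the top pictures before and after match around the stand and its nut.
- **Forces:** contact force read at most about 7.5 N, mostly a steady 5–7 N upward while gripping, and went back to about zero after release.

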